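Shut the propped curing unit and set its exposure slider

TASK

The curing unit's amber lid is propped open by its folding stay. Break the stay by pushing its red knuckle inward past straight, lower the lid gently until it is fully shut, then slide the black exposure slider to the blue mark. Do not disturb the dental model inside or the things standing on the bench.

Things in the scene. Friction and masses are not known exactly. Their poses are not given: they have to be found in the camera images.
- unit: white light-curing unit fixed to the bench. Origin on the bench under its middle; x points from its front (grey control ledge, robot's side) to its back, z up. Open tub from x -50 to +165 mm, 280 wide (y), walls 10, rim 140 high, inside floor at 30. Ledge in front: x -155 to -50 mm, 50 high. Lid hinge axis along y at x +155, z 140 mm
- lid_edge (a point): on the lid's outer face, mid-width, 12.5 mm from its free edge, 212.5 from the hinge; z = outward normal, x towards the hinge. Lid 225 mm long, 270 wide, 10 thick, amber pane in grey frame, 0.45 kg. Propped open it leans over the tub towards the robot, 60 degrees above level, free edge about 340 mm above the bench: it bars a vertical tool from the knuckle
- stay_knuckle (a point): centre of the stay's red knuckle: cylinder 18 mm in diameter, 30 long, along the unit's y, 95 mm to the +y side of its middle, 17 above the rim while locked. It joins two steel links 86 mm long, 11 wide: the lower pivots in the tub at unit x -15, z 90 mm, the upper on the lid 90 mm from its hinge. A tool tilted 30 to 45 degrees, its body leaning to the unit's front, gets in under the lid
- stay (a joint): bend of the knuckle, rad: 0 locked on its stop, 0.17 straight, growing as it folds (into the tub), 2.2 with the lid shut. To break it push the knuckle 45 degrees downward towards the unit's back (+x): a few newtons, straight after about 8 mm; push some 30 mm in all so that it is clearly folded. The lid sinks a little with it
- lid (a joint): lid angle, rad: 0 propped open as at the start, growing as it is lowered, 1.047 fully shut on the rim (outer face then 150 mm above the bench). Stiff hinge (0.8 N m friction): once the stay is broken the lid stays where left and goes down when its outer face is pushed near the free edge with some 3 to 8 N. While the stay is locked it cannot be pushed down
- slider (a joint): travel of the slider along the unit's y, m: 0 at the -y end, 0.10 at the +y end
- slider_top (a point): centre of the top of the black slider grip: a block 28 mm (unit x) x 20 (unit y) x 40 high, standing over an aluminium track 40 mm wide, 150 long, 14 high, on the ledge at unit x = -115 mm. Grip top about 104 mm above the bench, track top 64. Moves along the unit's y with about 1.5 N of friction and stays where it is left.
- mark: blue line 4 mm wide across the slider's track, painted (nothing to bump into); origin on the ledge under the middle of the line. The slider is set when the middle of its grip is over the line.
- model: loose cream dental model, 50 x 56 mm, 33 high, standing inside the tub; origin under its middle; leave alone
- wax_pot: loose cream pot on the bench, 86 mm diameter, 50 high; leave alone
- parts_bin: loose open blue bin on the bench, 100 x 75 x 50 mm; leave alone
- bur_stand: loose grey stand with dental burs on the bench, 66 mm diameter, 55 high; leave alone

How it is judged:
By the outcome, as a careful person would: the job done as asked, in the order asked, and still so for the second after the job is handed in, with the robot touching nothing.
It also fails if it takes over 61 s, if anything falls off the work surface, if the arm or the gripper's body presses on something with over 40 N, if the wrist force passes 120 N, or if a joint passes its speed limit or range.

ROBOT

A 6-joint arm with a two-finger parallel gripper is mounted at the origin on the work surface. World frame = base frame: x ahead of the robot, y to its left, z up, the work surface at z = 0. Lengths are in m, angles in rad, forces in N, time in s.
With the tool pointing down it reaches from about 0.25 to 0.725 m from the base axis. Payload 4 kg.
Tool frame: the origin (TCP) lies between the finger pads; the fingertips stand 19 mm ahead of it and the grasp point (between the pads) is the TCP (robot.finger_overhang is the distance from the TCP to the fingertips, in m); z points along the fingers, y is the line along which they close (so a half turn about z gives the same grasp; the last joint's range is limited). The gripper opens to 85 mm and grips with 20 to 120 N. Pads are 22 mm wide; open, the fingers measure 114 mm over their backs; the gripper's body (76 mm by 85 mm) begins 54 mm behind the grasp point. The pads swing forward as they close: fully open they stand 13 mm farther back than shut.
Start: joints at [-1.293, 0.241, 0.005, 1.335, 0, 1.571], TCP at [0.137, -0.481, 0.25] pointing down, gripper open.
Joint ranges: [-2.72, 2.72], [-1.05, 1.87], [-1.09, 1.28], [-1.99, 2.15], [-1.42, 1.44], [-3.14, 3.14]. Speed limits (rad/s): [2.79, 2.79, 3.14, 3.14, 3.14, 3.14].

INTERFACE

Orientations are given as a 3x3 rotation matrix whose columns are the frame's x, y, z axes.
In Python, from workcell import robot gives the robot as it stands.
- The arm moves only by the tool arm_command, never from a script. Its argument "motion" is one flat list of numbers, 6 for each row, row after row: the shift along the tool's x, y, z in mm, then the turn, a rotation vector about the tool's x, y, z in rad. In form: [dx, dy, dz, rx, ry, rz, dx, dy, dz, rx, ry, rz, ...]. A call has 1 to 5 rows; each row shifts and turns the commanded pose from where the row before left it, along the tool's axes as they then stand; what a row does not reach is not made up. A row lasts 1/12 s, in which the tool goes at most 41.7 mm and 7.16 degrees, less where a joint would pass 70% of its speed; a pose out of reach is approached as far as the arm can. A call with a gripper value outside its range is refused whole. "claw" is the closure in counts, from 0 (fully open) to 255 (shut), set as the call begins (left out, the last holds). The fingers move at their own pace and stop on an object; "newtons" is the grip in N (left out, the last holds). Time passes only in rows, so rows that do not move let the fingers close. It gives the time, the measured TCP pose, the force, the opening and the grip force at its end, in the units of the state.
- robot.get_state(): the state, without advancing time (a new reading comes with each control period).
- robot.snapshot(name): name is "scene" or "top"; returns a dict with "frame" (420x560x3 uint8, red, green, blue), "z_map" (420x560 float32, m along the optical axis (not along the pixel's ray), 0 where there is no reading), "intrinsics" (3x3 intrinsics, pixels), "xyz" and "orientation" of the camera in the world. Camera axes: x right, y up, looking along -z (the intrinsics and any distortion apply to the point x, -y, -z); pixel columns grow to the right and rows downward; lengths in m; the calibration is good to about 2 mm. A picture is of the moment at which its call begins.
- robot.sign_off(): hands the job in; it is judged then, once.
The state is a dict: "time": time; "joint_positions": joint angles; "dq": joint speeds; "joint_efforts": joint torques, N m; "tool_pos": TCP position; "tool_rot": TCP orientation; "ft_force": force on the tool from outside, world axes, zero at the start; "ft_torque": the same for the moment, N m; "opening": finger opening in m; "grip_force": force on a finger pad.
Only numpy, scipy, OpenCV 4.12 (cv2) and the standard library are available. Lean on these libraries where they do the work, as an engineer would, in place of code of your own. Each camera call takes 0.05 s, during which the arm holds its last target. There are 200 camera calls.

## Working session

There is one attempt and no reset: what is moved stays moved. The work goes in short steps, Python scripts to look and compute and a tool call to move; the robot and the scene stay as the last step left them, time stands still between calls to the robot, and variables do not carry over. Pictures are saved under pics/ and viewed, at most 10 in all, crops included, and the job is handed in when it is done.

Besides the shell and the picture viewer there is one more tool, called after ">>>" by a JSON object that holds its "fn" and its "kwargs". arm_command: Moves the arm, as the interface text tells. Its arguments: {"type":"object","properties":{"motion":{"type":"array","items":{"type":"number"}},"claw":{"type":"number"},"newtons":{"type":"number"}},"required":["motion"]}

```bash
mkdir -p pics; ls
cat > h.py <<'E'
import numpy as np, cv2
from workcell import robot
def snap(n,f):
    s=robot.snapshot(n); np.savez(''+f+'.npz',**s)
    cv2.imwrite(f'pics/{f}.png',cv2.cvtColor(s['frame'],cv2.COLOR_RGB2BGR)); return s
def load(f): return dict(np.load(''+f+'.npz'))
def cloud(s):
    d=s['z_map']; K=s['intrinsics']; v,u=np.mgrid[:d.shape[0],:d.shape[1]]
    p=np.stack([(u-K[0,2])/K[0,0]*d,-(v-K[1,2])/K[1,1]*d,-d],-1)
    return p@np.array(s['orientation']).T+np.array(s['xyz'])
E
python3 - <<'E'
from h import *
for n in('scene','top'):
    s=snap(n,n+'0'); print(n,s['xyz'],s['orientation'],s['intrinsics'])
a=cv2.imread('pics/scene0.png')
E
```

```text
pics
scene [0.67370588 0.75996188 1.06581468] [[-0.98933128 -0.11062892  0.09478851]
 [ 0.14566908 -0.74212065  0.65424572]
 [-0.00203398  0.66107351  0.75031839]] [[423.74313003   0.         276.17015586]
 [  0.         423.74313003 207.51514322]
 [  0.           0.           1.        ]]
top [ 0.32049305 -0.00228067  1.53446938] [[ 0.00729971  0.98199978 -0.18874093]
 [-0.9999515   0.00592035 -0.00787099]
 [-0.0066119   0.18878923  0.98199537]] [[536.5541787    0.         282.45437222]
 [  0.         536.5541787  215.35035498]
 [  0.           0.           1.        ]]
```

View pics/scene0.png

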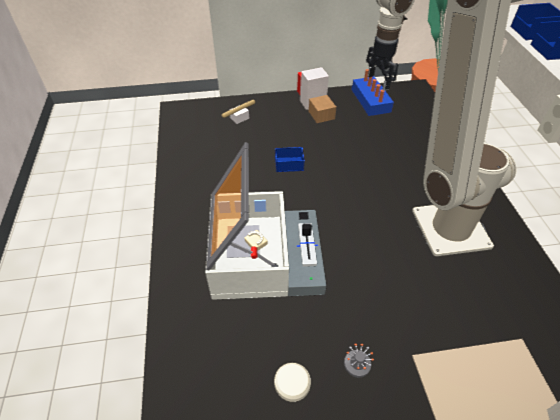

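View pics/top0.png

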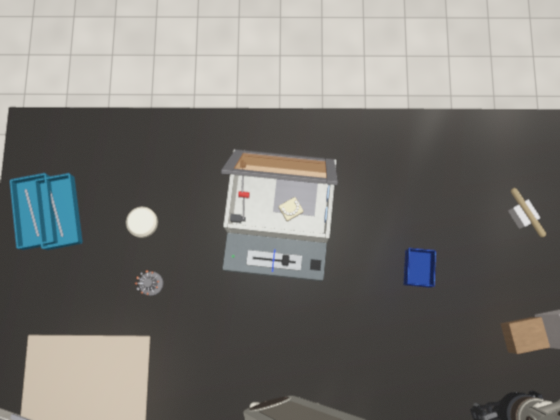

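Scene view: the lid is open, the red knuckle is at about (254,253) and the slider at (307,230), with the blue mark at (307,244). Top view: knuckle (244,195), slider grip (286,260), mark (274,260). I'll work out the unit's pose next.

Run:
```python
from h import *
s=load('top0'); P=cloud(s); f=s['frame'].astype(int); v,u=np.mgrid[:420,:560]
roi=(u>210)&(u<350)&(v>140)&(v<290)
m=roi&(P[...,2]>.03)
led=m&(abs(P[...,2]-.05)<.006)&(v>230)
print('ledge',cv2.minAreaRect(P[led][:,:2].astype(np.float32)*1000), led.sum())
rim=m&(abs(P[...,2]-.14)<.005)
print('rim',cv2.minAreaRect(P[rim][:,:2].astype(np.float32)*1000), rim.sum())
for n in('top0','scene0'):
    s=load(n);P=cloud(s);f=s['frame'].astype(int);R,G,B=f[...,0],f[...,1],f[...,2]
    r=(R>140)&(G<60)&(B<60); 
    if n=='top0': r&=roi
    else:
        v,u=np.mgrid[:420,:560]; r&=(u>230)&(u<280)&(v>235)&(v<270)
    print(n,'red',r.sum(),np.median(P[r],0),P[r].min(0),P[r].max(0))
    b=(B>130)&(R<90)&(P[...,2]<.08)&(P[...,2]>.04)
    reg=(u>262)&(u<285)&(v>240)&(v<275) if n=='top0' else (u>290)&(u<325)&(v>235)&(v<255)
    b&=reg; print('blue',b.sum(),P[b].mean(0) if b.any() else 0, P[b][:,1].min() if b.any() else 0)
    g=(abs(P[...,2]-.104)<.006)&((u>275)&(u<300)&(v>245)&(v<275) if n=='top0' else (u>290)&(u<325)&(v>215)&(v<245))
    print('grip',g.sum(),P[g].mean(0),P[g].min(0),P[g].max(0))
def crop(n,x,y,w,h,k):
    a=cv2.imread(f'pics/{n}.png')[y:y+h,x:x+w]; return cv2.resize(a,None,fx=k,fy=k,interpolation=cv2.INTER_CUBIC)
cv2.imwrite('pics/c1.png',np.hstack([crop('scene0',200,140,135,165,3),crop('top0',215,145,130,165,3)]))
st=robot.get_state(); print(st['time'],st['tool_pos'],st['tool_rot'],st['opening'])
```

```text
ledge ((491.32647705078125, 31.34058380126953), (280.19586181640625, 106.58213806152344), 84.3010025024414) 2817
rim ((649.2722778320312, 15.90777587890625), (279.7661437988281, 215.32098388671875), 84.6541976928711) 725
  return _methods._mean(a, axis=axis, dtype=dtype,
  ret = um.true_divide(
Traceback (most recent call last):
ValueError: zero-size array to reduction operation minimum which has no identity
```

```bash
cat >> h.py <<'E'
A=np.deg2rad(-5.5); UX=np.array([np.cos(A),np.sin(A),0]);UY=np.array([-np.sin(A),np.cos(A),0]);O=np.array([.5923,.0212,0])
U=np.stack([UX,UY,[0,0,1]],1)
def tou(p): return (np.asarray(p)-O)@U
E
python3 - <<'E'
from h import *
v,u=np.mgrid[:420,:560]
for n in('top0','scene0'):
    s=load(n);P=tou(cloud(s))*1000;f=s['frame'].astype(int);R,G,B=f[...,0],f[...,1],f[...,2]
    def rep(t,m):
        q=P[m]; print(n,t,len(q), *( [np.median(q,0).round(1),np.percentile(q,3,0).round(1),np.percentile(q,97,0).round(1)] if len(q) else []))
    reg=(u>230)&(u<262)&(v>185)&(v<205) if n=='top0' else (u>240)&(u<268)&(v>240)&(v<265)
    rep('red',reg&(R>100)&(R>2*G)&(R>2*B))
    reg=(u>262)&(u<282)&(v>248)&(v<275) if n=='top0' else (u>290)&(u<325)&(v>237)&(v<252)
    rep('blue',reg&(B>R+40)&(B>G+40)&(P[...,2]<75))
    reg=(u>270)&(u<305)&(v>245)&(v<275) if n=='top0' else (u>290)&(u<325)&(v>215)&(v<245)
    rep('grip',reg&(abs(P[...,2]-104)<6))
def crop(n,x,y,w,h,k):
    a=cv2.imread(f'pics/{n}.png')[y:y+h,x:x+w]; return cv2.resize(a,None,fx=k,fy=k,interpolation=cv2.INTER_CUBIC)
cv2.imwrite('pics/c1.png',np.hstack([crop('scene0',200,140,130,165,3),crop('top0',215,145,130,165,3)]))
st=robot.get_state(); print(st['time'],st['tool_pos'],st['tool_rot'],st['opening'])
E
```

```text
top0 red 38 [ 38.5  94.3 165.5] [ 33.5  82.5 160. ] [ 43.  106.1 169.3]
top0 blue 44 [-115.     2.4   64.6] [-141.2   -0.2   47.6] [-85.1   5.1  71. ]
top0 grip 71 [-114.9  -30.7  104.9] [-126.8  -40.    99.1] [-102.6  -21.9  109.3]
scene0 red 62 [ 37.6 100.3 163.9] [ 32.1  83.9 155.2] [ 45.4 111.4 168.6]
scene0 blue 48 [-113.9    3.2   62.4] [-146.    -4.3   48.8] [-84.9   8.   68.4]
scene0 grip 55 [-116.2  -26.   103.4] [-128.7  -39.3   99.4] [-103.5  -17.5  108.5]
0.1 [ 0.13696957 -0.48031702  0.2495028 ] [[ 9.61661615e-01  2.74238252e-01 -5.64414022e-04]
 [ 2.74238829e-01 -9.61659908e-01  1.81293203e-03]
 [-4.55990250e-05 -1.89821139e-03 -9.99998197e-01]] 0.08544806161545618
```

View pics/c1.png

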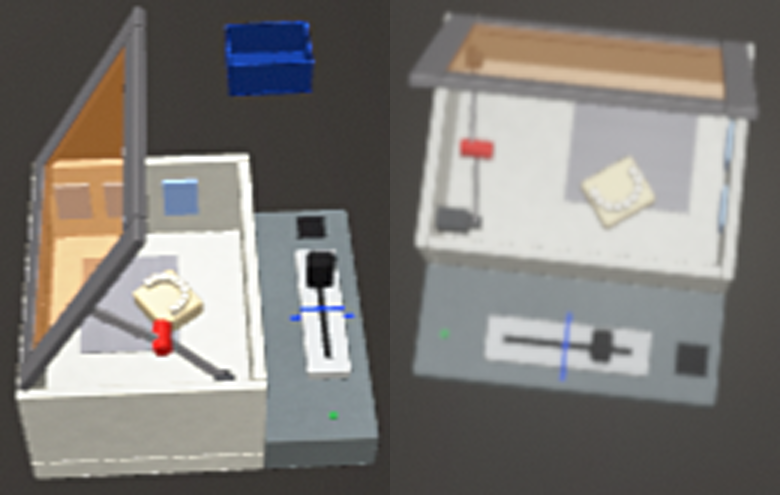

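The crops show a locked stay with the knuckle around unit (38, 95, 157). The lid's outer face is towards the back. The slider is at unit y ≈ -30 and the mark at y ≈ +2.5.

```bash
cat >> h.py <<'E'
from scipy.spatial.transform import Rotation as Ro
def tool(t,yaw=0):  # tilt (deg, body leaning to front), unit frame -> world
    t=np.deg2rad(t); c,s=np.cos(t),np.sin(t)
    return U@Ro.from_euler('z',yaw,degrees=True).as_matrix()@np.array([[c,0,s],[0,-1,0],[s,0,-c]])
def plan(pu,R,n,st=None):
    """n equal rows taking the TCP to unit-frame mm pu with world rotation R"""
    if st is None: s=robot.get_state(); st=(np.array(s['tool_pos']),np.array(s['tool_rot']))
    p0,R0=st; p=O+U@(np.array(pu)/1000.)
    r=Ro.from_matrix(R0.T@R).as_rotvec()/n; M=sum(Ro.from_rotvec(k*r).as_matrix() for k in range(n))
    d=np.linalg.solve(M,R0.T@(p-p0))*1000
    row=np.r_[d.round(1),r.round(4)]; print('row',row.tolist(),'x',n)
    path=[]
    for k in range(n): p0=p0+R0@row[:3]/1000; R0=R0@Ro.from_rotvec(row[3:]).as_matrix(); path.append((tou(p0)*1000).round())
    print('path',[x.tolist() for x in path[::max(1,n//5)]],path[-1])
    return p0,R0
def st():
    s=robot.get_state(); z=U.T@np.array(s['tool_rot'])
    print('t',round(s['time'],2),'tcp_u',(tou(s['tool_pos'])*1000).round(1),'tip_u',((tou(s['tool_pos'])+.019*z[:,2])*1000).round(1),'z',z[:,2].round(3),'x',z[:,0].round(3),'F_u',(U.T@np.array(s['ft_force'])).round(1),'q',np.round(s['joint_positions'],2))
E
python3 - <<'E'
from h import *
a=plan([-60,95,270],tool(43),25)
plan([-27,95,222],tool(43),4,a)
E
```

```text
row [18.3, -22.4, 5.4, -0.0057, 0.0297, 0.0142] x 25
path [[-396.0, -515.0, 244.0], [-344.0, -379.0, 224.0], [-280.0, -247.0, 216.0], [-207.0, -120.0, 222.0], [-127.0, 2.0, 243.0]] [-60.  94. 271.]
row [-2.3, -0.2, 14.5, 0.0001, -0.0002, 0.0001] x 4
path [[-52.0, 94.0, 259.0], [-43.0, 95.0, 247.0], [-35.0, 95.0, 234.0], [-27.0, 95.0, 222.0]] [-27.  95. 222.]
```

>>> {"fn": "arm_command", "kwargs": {"motion": [18.3, -22.4, 5.4, -0.0057, 0.0297, 0.0142, 18.3, -22.4, 5.4, -0.0057, 0.0297, 0.0142, 18.3, -22.4, 5.4, -0.0057, 0.0297, 0.0142, 18.3, -22.4, 5.4, -0.0057, 0.0297, 0.0142, 18.3, -22.4, 5.4, -0.0057, 0.0297, 0.0142], "claw": 255, "newtons": 40}}

```text
time: 0.52
tool_pos: [0.1997, -0.348, 0.2269]
tool_rot: [[0.968, 0.202, 0.151], [0.203, -0.979, 0.009], [0.15, 0.022, -0.988]]
ft_force: [0.6, -0.5, -0.2]
opening: 0.0257
grip_force: 0.0
```

>>> {"fn": "arm_command", "kwargs": {"motion": [18.3, -22.4, 5.4, -0.0057, 0.0297, 0.0142, 18.3, -22.4, 5.4, -0.0057, 0.0297, 0.0142, 18.3, -22.4, 5.4, -0.0057, 0.0297, 0.0142, 18.3, -22.4, 5.4, -0.0057, 0.0297, 0.0142, 18.3, -22.4, 5.4, -0.0057, 0.0297, 0.0142]}}

```text
time: 0.93
tool_pos: [0.2737, -0.2216, 0.2166]
tool_rot: [[0.946, 0.127, 0.298], [0.132, -0.991, 0.006], [0.296, 0.034, -0.954]]
ft_force: [0.5, 0.0, 0.5]
opening: -0.0002
grip_force: 0.0
```

>>> {"fn": "arm_command", "kwargs": {"motion": [18.3, -22.4, 5.4, -0.0057, 0.0297, 0.0142, 18.3, -22.4, 5.4, -0.0057, 0.0297, 0.0142, 18.3, -22.4, 5.4, -0.0057, 0.0297, 0.0142, 18.3, -22.4, 5.4, -0.0057, 0.0297, 0.0142, 18.3, -22.4, 5.4, -0.0057, 0.0297, 0.0142]}}

```text
time: 1.35
tool_pos: [0.3571, -0.1008, 0.2198]
tool_rot: [[0.897, 0.051, 0.438], [0.061, -0.998, -0.009], [0.437, 0.035, -0.899]]
ft_force: [0.4, 0.1, -0.1]
opening: -0.0
grip_force: 0.0
```

>>> {"fn": "arm_command", "kwargs": {"motion": [18.3, -22.4, 5.4, -0.0057, 0.0297, 0.0142, 18.3, -22.4, 5.4, -0.0057, 0.0297, 0.0142, 18.3, -22.4, 5.4, -0.0057, 0.0297, 0.0142, 18.3, -22.4, 5.4, -0.0057, 0.0297, 0.0142, 18.3, -22.4, 5.4, -0.0057, 0.0297, 0.0142]}}

```text
time: 1.77
tool_pos: [0.4476, 0.0007, 0.2375]
tool_rot: [[0.824, 0.003, 0.567], [0.016, -1.0, -0.017], [0.567, 0.023, -0.824]]
ft_force: [0.6, 0.2, -0.2]
opening: -0.0002
grip_force: 0.0
```

Tracking is good. Now I'll replan the last leg.

Run:
```python
from h import *
st()
a=plan([-60,95,270],tool(43),5)
plan([-24,95,219],tool(45),5,a)
```

```text
t 1.77 tcp_u [-142.   -34.3  237.5] tip_u [-131.3  -33.6  221.8] z [ 0.566  0.037 -0.824] x [0.818 0.095 0.567] F_u [ 0.5  0.3 -0.2] q [ 0.02 -0.26 -0.71  0.52 -0.03  3.14]
row [18.4, -24.7, 5.6, -0.0089, 0.0293, 0.0184] x 5
path [[-126.0, -8.0, 243.0], [-110.0, 18.0, 249.0], [-94.0, 44.0, 255.0], [-77.0, 70.0, 262.0], [-60.0, 95.0, 270.0]] [-60.  95. 270.]
row [-1.9, -0.0, 12.3, 0.0, 0.007, -0.0] x 5
path [[-53.0, 95.0, 260.0], [-46.0, 95.0, 250.0], [-39.0, 95.0, 239.0], [-31.0, 95.0, 229.0], [-24.0, 95.0, 219.0]] [-24.  95. 219.]
```

```bash
cat >> h.py <<'E'
Rz=lambda d: Ro.from_euler('z',d,degrees=True).as_matrix()
E
python3 - <<'E'
from h import *
a=plan([-60,95,270],tool(43)@Rz(-90),14)
plan([-24,95,219],tool(45)@Rz(-90),4,a)
E
```

```text
row [11.8, -2.5, 1.6, -0.0106, 0.0056, -0.1054] x 14
path [[-132.0, -31.0, 243.0], [-112.0, -20.0, 253.0], [-95.0, -5.0, 261.0], [-81.0, 14.0, 268.0], [-70.0, 35.0, 272.0], [-63.0, 58.0, 274.0], [-60.0, 82.0, 272.0]] [-60.  94. 270.]
row [0.2, -2.3, 15.4, -0.0088, 0.0002, 0.0] x 4
path [[-51.0, 95.0, 257.0], [-42.0, 95.0, 244.0], [-33.0, 95.0, 232.0], [-24.0, 95.0, 219.0]] [-24.  95. 219.]
```

>>> {"fn": "arm_command", "kwargs": {"motion": [11.8, -2.5, 1.6, -0.0106, 0.0056, -0.1054, 11.8, -2.5, 1.6, -0.0106, 0.0056, -0.1054, 11.8, -2.5, 1.6, -0.0106, 0.0056, -0.1054, 11.8, -2.5, 1.6, -0.0106, 0.0056, -0.1054, 11.8, -2.5, 1.6, -0.0106, 0.0056, -0.1054]}}

```text
time: 2.18
tool_pos: [0.4973, 0.022, 0.2614]
tool_rot: [[0.705, 0.381, 0.598], [0.517, -0.854, -0.064], [0.486, 0.354, -0.799]]
ft_force: [0.2, -0.7, -0.4]
opening: 0.0002
grip_force: 0.0
```

>>> {"fn": "arm_command", "kwargs": {"motion": [11.8, -2.5, 1.6, -0.0106, 0.0056, -0.1054, 11.8, -2.5, 1.6, -0.0106, 0.0056, -0.1054, 11.8, -2.5, 1.6, -0.0106, 0.0056, -0.1054, 11.8, -2.5, 1.6, -0.0106, 0.0056, -0.1054, 11.8, -2.5, 1.6, -0.0106, 0.0056, -0.1054]}}

```text
time: 2.6
tool_pos: [0.5314, 0.0703, 0.2733]
tool_rot: [[0.409, 0.648, 0.642], [0.877, -0.474, -0.08], [0.252, 0.596, -0.762]]
ft_force: [0.4, 0.8, 0.4]
opening: -0.0
grip_force: 0.0
```

>>> {"fn": "arm_command", "kwargs": {"motion": [11.8, -2.5, 1.6, -0.0106, 0.0056, -0.1054, 11.8, -2.5, 1.6, -0.0106, 0.0056, -0.1054, 11.8, -2.5, 1.6, -0.0106, 0.0056, -0.1054, 11.8, -2.5, 1.6, -0.0106, 0.0056, -0.1054, 0, 0, 0, 0, 0, 0]}}

```text
time: 3.02
tool_pos: [0.5421, 0.1181, 0.2686]
tool_rot: [[0.099, 0.73, 0.676], [0.995, -0.071, -0.069], [-0.002, 0.68, -0.733]]
ft_force: [-0.0, -0.1, -0.1]
opening: -0.0004
grip_force: 0.0
```

Run:
```python
from h import *
st()
plan([-24,95,219],tool(45)@Rz(-90),4)
```

```text
t 3.02 tcp_u [-59.3  91.6 268.6] tip_u [-46.4  91.5 254.6] z [ 0.68  -0.004 -0.733] x [ 0.003  1.    -0.002] F_u [-0.  -0.1 -0.1] q [ 0.38 -0.08 -0.57  0.39 -0.32  1.93]
row [0.9, -2.2, 15.1, -0.0095, 0.001, -0.0002] x 4
path [[-51.0, 92.0, 256.0], [-42.0, 93.0, 244.0], [-33.0, 94.0, 231.0], [-24.0, 95.0, 219.0]] [-24.  95. 219.]
```

>>> {"fn": "arm_command", "kwargs": {"motion": [0.9, -2.2, 15.1, -0.0095, 0.001, 0, 0.9, -2.2, 15.1, -0.0095, 0.001, 0, 0.9, -2.2, 15.1, -0.0095, 0.001, 0, 0.9, -2.2, 15.1, -0.0095, 0.001, 0, 0, 0, 0, 0, 0, 0]}}

```text
time: 3.43
tool_pos: [0.5772, 0.1155, 0.2167]
tool_rot: [[0.103, 0.705, 0.701], [0.995, -0.074, -0.072], [0.001, 0.705, -0.709]]
ft_force: [-0.3, 0.7, 1.1]
opening: -0.0001
grip_force: 0.0
```

>>> {"fn": "arm_command", "kwargs": {"motion": [0, 0, 10, 0, 0, 0, 0, 0, 10, 0, 0, 0, 0, 0, 10, 0, 0, 0, 0, 0, 10, 0, 0, 0, 0, 0, 0, 0, 0, 0]}}

```text
time: 3.85
tool_pos: [0.6073, 0.1135, 0.1907]
tool_rot: [[0.101, 0.703, 0.704], [0.995, -0.073, -0.07], [0.002, 0.708, -0.706]]
ft_force: [-0.0, 0.1, -0.0]
opening: -0.0002
grip_force: 0.0
```

Run:
```python
from h import *
st(); snap('scene','s1')
a=cv2.imread('pics/s1.png')[140:305,190:350]; cv2.imwrite('pics/c2.png',cv2.resize(a,None,fx=3.5,fy=3.5,interpolation=cv2.INTER_CUBIC))
```

```text
t 3.85 tcp_u [  6.1  93.3 190.7] tip_u [ 19.5  93.2 177.3] z [ 0.708 -0.003 -0.706] x [0.006 1.    0.002] F_u [-0.   0.1 -0. ] q [ 0.32  0.14 -0.61  0.07 -0.29  1.88]
```

View pics/c2.png

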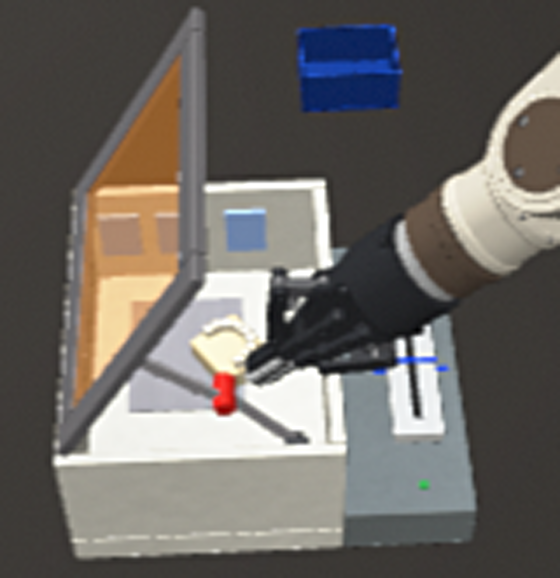

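The fingers line up with the knuckle (about (224,393) in the crop), roughly 17 mm short of it. Pushing slowly.

>>> {"fn": "arm_command", "kwargs": {"motion": [0, 0, 5, 0, 0, 0, 0, 0, 5, 0, 0, 0, 0, 0, 4, 0, 0, 0, 0, 0, 4, 0, 0, 0, 0, 0, 4, 0, 0, 0]}}

```text
time: 4.32
tool_pos: [0.6224, 0.1124, 0.1766]
tool_rot: [[0.1, 0.701, 0.706], [0.995, -0.073, -0.069], [0.002, 0.709, -0.705]]
ft_force: [-3.0, 0.2, 3.7]
opening: -0.0001
grip_force: 2.4
```

>>> {"fn": "arm_command", "kwargs": {"motion": [0, 0, 2, 0, 0, 0, 0, 0, 2, 0, 0, 0, 0, 0, 2, 0, 0, 0, 0, 0, 2, 0, 0, 0, 0, 0, 2, 0, 0, 0]}}

```text
time: 4.73
tool_pos: [0.6299, 0.1117, 0.1704]
tool_rot: [[0.101, 0.7, 0.707], [0.995, -0.073, -0.069], [0.003, 0.71, -0.704]]
ft_force: [-0.5, -0.2, 2.7]
opening: -0.0002
grip_force: 1.3
```

Contact was made and the force dropped, so the stay is past straight. Continuing.

>>> {"fn": "arm_command", "kwargs": {"motion": [0, 0, 4, 0, 0, 0, 0, 0, 4, 0, 0, 0, 0, 0, 4, 0, 0, 0, 0, 0, 4, 0, 0, 0, 0, 0, 4, 0, 0, 0]}}

```text
time: 5.15
tool_pos: [0.6438, 0.1104, 0.1558]
tool_rot: [[0.1, 0.701, 0.706], [0.995, -0.073, -0.069], [0.003, 0.709, -0.705]]
ft_force: [-3.7, -0.1, 5.9]
opening: 0.0001
grip_force: 3.3
```

Run:
```python
from h import *
st(); s=snap('scene','s2');v,u=np.mgrid[:420,:560]
f=s['frame'].astype(int);R,G,B=f[...,0],f[...,1],f[...,2];m=(u>225)&(u<290)&(v>235)&(v<285)&(R>100)&(R>2*G)&(R>2*B)
print(m.sum(),np.median(tou(cloud(s))[m],0)*1000)
a=cv2.imread('pics/s2.png')[140:305,190:350]; cv2.imwrite('pics/c3.png',cv2.resize(a,None,fx=3.5,fy=3.5,interpolation=cv2.INTER_CUBIC))
```

```text
t 5.15 tcp_u [ 42.7  93.7 155.8] tip_u [ 56.2  93.7 142.4] z [ 0.709 -0.001 -0.705] x [0.005 1.    0.003] F_u [-3.6 -0.5  5.9] q [ 0.29  0.26 -0.59 -0.02 -0.27  1.85]
41 [ 59.51669397 107.19967737 140.18603467]
```

View pics/c3.png

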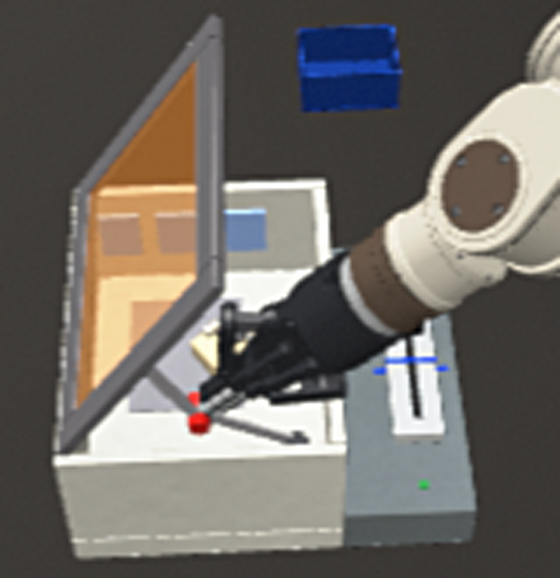

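The stay is folded: the knuckle is now about 30 mm further in, and the lid has sunk slightly. I'll push a bit more, then retreat along the tool axis.

>>> {"fn": "arm_command", "kwargs": {"motion": [0, 0, 3, 0, 0, 0, 0, 0, 3, 0, 0, 0, 0, 0, 0, 0, 0, 0, 0, 0, -10, 0, 0, 0, 0, 0, -20, 0, 0, 0]}}

```text
time: 5.62
tool_pos: [0.625, 0.1114, 0.1697]
tool_rot: [[0.101, 0.705, 0.701], [0.995, -0.072, -0.071], [0.0, 0.705, -0.709]]
ft_force: [0.4, 1.0, -0.4]
opening: 0.0003
grip_force: 0.0
```

>>> {"fn": "arm_command", "kwargs": {"motion": [0, 0, -25, 0, 0, 0, 0, 0, -25, 0, 0, 0, 0, 0, -25, 0, 0, 0, 0, 0, -25, 0, 0, 0, 0, 0, -20, 0, 0, 0]}}

```text
time: 6.03
tool_pos: [0.5398, 0.1201, 0.2577]
tool_rot: [[0.1, 0.702, 0.705], [0.995, -0.072, -0.07], [0.002, 0.708, -0.706]]
ft_force: [0.0, 0.0, 0.6]
opening: -0.0001
grip_force: 0.0
```

Run:
```python
from h import *
st(); s=snap('scene','s3'); t=snap('top','t3')
v,u=np.mgrid[:420,:560]
f=s['frame'].astype(int);R,G,B=f[...,0],f[...,1],f[...,2];m=(u>225)&(u<290)&(v>235)&(v<285)&(R>100)&(R>2*G)&(R>2*B)
print('red',m.sum(),np.median(tou(cloud(s))[m],0)*1000)
for w in(s,t):
    P=tou(cloud(w))*1000; m=(P[...,2]>165)&(abs(P[...,1])<134)&(P[...,0]>0)&(P[...,0]<165); q=P[m]
    # lid: points' angle about hinge
    a=np.degrees(np.arctan2(q[:,2]-140,155-q[:,0])); r=np.hypot(q[:,2]-140,155-q[:,0]); k=(r<232)&(r>150)
    print(k.sum(),np.percentile(a[k],[10,50,90]),np.percentile(r[k],97))
```

```text
t 6.03 tcp_u [-61.7  93.4 257.7] tip_u [-48.3  93.4 244.3] z [ 0.708 -0.002 -0.706] x [0.004 1.    0.002] F_u [0.  0.  0.6] q [ 0.39 -0.08 -0.63  0.3  -0.34  1.93]
red 53 [ 59.70762373 102.83924566 135.23953476]
1462 [54.87153783 55.71819992 56.23128761] 226.25280267754414
1680 [54.71866766 56.17259945 56.81288042] 227.26827100589972
```

Run:
```python
from h import *
R=tool(0)@Rz(-90)
a=plan([-50,40,400],tool(10)@Rz(-90),6)
b=plan([80,0,400],R,6,a)
c=plan([70,0,341],R,3,b)
```

```text
row [-9.0, 13.7, -19.5, 0.1028, -0.0004, -0.0008] x 6
path [[-65.0, 85.0, 283.0], [-67.0, 76.0, 307.0], [-66.0, 67.0, 331.0], [-63.0, 58.0, 354.0], [-58.0, 49.0, 378.0], [-50.0, 40.0, 400.0]] [-50.  40. 400.]
row [-6.6, 21.6, 2.2, 0.029, 0.0, -0.0] x 6
path [[-28.0, 33.0, 402.0], [-7.0, 27.0, 403.0], [15.0, 20.0, 403.0], [37.0, 13.0, 403.0], [59.0, 7.0, 402.0], [80.0, 0.0, 400.0]] [ 80.   0. 400.]
row [-0.1, -3.4, 19.7, 0.0001, 0.0, -0.0001] x 3
path [[77.0, 0.0, 380.0], [73.0, 0.0, 361.0], [70.0, -0.0, 341.0]] [ 70.  -0. 341.]
```

>>> {"fn": "arm_command", "kwargs": {"motion": [-9, 13.7, -19.5, 0.1028, 0, 0, -9, 13.7, -19.5, 0.1028, 0, 0, -9, 13.7, -19.5, 0.1028, 0, 0, -9, 13.7, -19.5, 0.1028, 0, 0, -9, 13.7, -19.5, 0.1028, 0, 0]}}

```text
time: 6.55
tool_pos: [0.5393, 0.0809, 0.3607]
tool_rot: [[0.099, 0.941, 0.323], [0.995, -0.094, -0.031], [0.001, 0.325, -0.946]]
ft_force: [1.5, -0.1, -1.1]
opening: -0.0002
grip_force: 0.0
```

>>> {"fn": "arm_command", "kwargs": {"motion": [-9, 13.7, -19.5, 0.1028, 0, 0, 0, 0, 0, 0, 0, 0]}}

```text
time: 6.72
tool_pos: [0.5515, 0.0707, 0.3859]
tool_rot: [[0.103, 0.966, 0.238], [0.995, -0.1, -0.024], [0.001, 0.239, -0.971]]
ft_force: [1.8, 0.7, 2.1]
opening: -0.0001
grip_force: 0.0
```

Run:
```python
from h import *
st();R=tool(0)@Rz(-90)
b=plan([80,0,400],R,6)
c=plan([70,0,341],R,3,b)
```

```text
t 6.72 tcp_u [-45.4  45.4 385.9] tip_u [-40.9  45.3 367.4] z [ 0.239 -0.001 -0.971] x [0.007 1.    0.001] F_u [1.7 0.9 2.1] q [ 0.16  0.16  0.22  1.4  -0.06  1.83]
row [-7.5, 21.1, 0.6, 0.0403, -0.0, -0.0012] x 6
path [[-25.0, 38.0, 390.0], [-4.0, 30.0, 394.0], [17.0, 22.0, 397.0], [38.0, 15.0, 399.0], [59.0, 7.0, 400.0], [80.0, -0.0, 400.0]] [ 80.  -0. 400.]
row [0.1, -3.3, 19.7, -0.0, -0.0, -0.0] x 3
path [[77.0, -0.0, 380.0], [73.0, 0.0, 361.0], [70.0, 0.0, 341.0]] [ 70.   0. 341.]
```

>>> {"fn": "arm_command", "kwargs": {"motion": [-7.5, 21.1, 0.6, 0.0403, 0, 0, -7.5, 21.1, 0.6, 0.0403, 0, 0, -7.5, 21.1, 0.6, 0.0403, 0, 0, -7.5, 21.1, 0.6, 0.0403, 0, 0, -7.5, 21.1, 0.6, 0.0403, 0, 0]}}

```text
time: 7.13
tool_pos: [0.6468, 0.024, 0.3936]
tool_rot: [[0.1, 0.994, 0.035], [0.995, -0.099, -0.003], [0.0, 0.035, -0.999]]
ft_force: [1.2, -0.4, -0.3]
opening: -0.0002
grip_force: 0.0
```

>>> {"fn": "arm_command", "kwargs": {"motion": [-7.5, 21.1, 0.6, 0.0403, 0, 0, 0, 0, 0, 0, 0, 0]}}

```text
time: 7.3
tool_pos: [0.6699, 0.0144, 0.3849]
tool_rot: [[0.102, 0.995, -0.008], [0.995, -0.102, -0.001], [-0.002, -0.008, -1.0]]
ft_force: [1.3, 0.4, -3.0]
opening: 0.0003
grip_force: 0.0
```

Run:
```python
from h import *
st();R=tool(0)@Rz(-90)
c=plan([70,0,341],R,4)
```

```text
t 7.3 tcp_u [ 77.9   0.7 384.9] tip_u [ 77.7   0.6 365.9] z [-0.008 -0.002 -1.   ] x [ 0.006  1.    -0.002] F_u [ 1.3  0.6 -3. ] q [ 0.02  0.68  1.04  1.94 -0.    1.69]
row [-0.2, -1.9, 11.0, -0.0019, 0.0005, -0.0016] x 4
path [[76.0, 0.0, 374.0], [74.0, 0.0, 363.0], [72.0, 0.0, 352.0], [70.0, -0.0, 341.0]] [ 70.  -0. 341.]
```

>>> {"fn": "arm_command", "kwargs": {"motion": [0, -1.9, 11, 0, 0, 0, 0, -1.9, 11, 0, 0, 0, 0, -1.9, 11, 0, 0, 0, 0, -1.9, 11, 0, 0, 0, 0, 0, 0, 0, 0, 0]}}

```text
time: 7.72
tool_pos: [0.6548, 0.0173, 0.3475]
tool_rot: [[0.099, 0.995, -0.003], [0.995, -0.099, -0.001], [-0.001, -0.003, -1.0]]
ft_force: [0.2, 0.5, -1.1]
opening: -0.0001
grip_force: 0.0
```

Run:
```python
from h import *
st()
snap('scene','s4')
a=cv2.imread('pics/s4.png')[60:305,190:400]; cv2.imwrite('pics/c4.png',cv2.resize(a,None,fx=2.4,fy=2.4,interpolation=cv2.INTER_CUBIC))
```

```text
t 7.72 tcp_u [ 62.5   2.1 347.5] tip_u [ 62.5   2.1 328.5] z [-0.003 -0.001 -1.   ] x [ 0.003  1.    -0.001] F_u [ 0.1  0.5 -1.1] q [ 0.03  0.59  0.78  1.77 -0.    1.7 ]
```

View pics/c4.png

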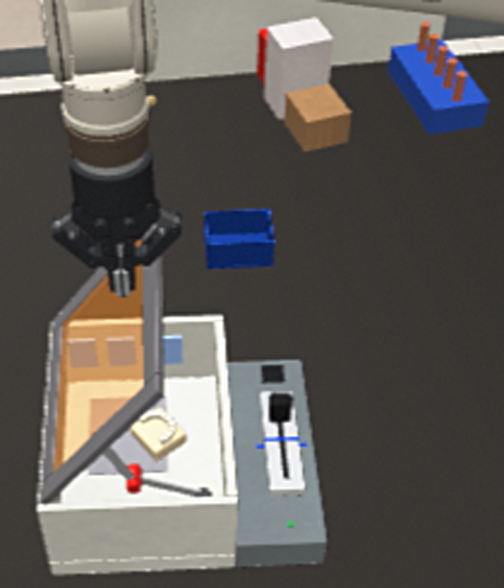

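The fingertip is behind the lid, near the free edge at mid-width, with nothing touched. Planning the arc.

Run:
```python
from h import *
r=208
c=lambda th:np.array([155-r*np.cos(th)+10*np.sin(th)+14.5,140+r*np.sin(th)+10*np.cos(th)])
th=np.deg2rad(np.r_[54:-0.1:-1.35])
w=np.array([c(t) for t in th]); d=np.diff(w,axis=0)
print(w[0],w[-1],len(d))
for i in range(0,len(d),5): print(i,np.degrees(th[i]).round(1),w[i].round(),[(round(a,1),round(-b,1)) for a,b in d[i:i+5]])
```

```text
[ 55.33083747 314.15338735] [-38.5 150. ] 40
0 54.0 [ 55. 314.] [(np.float64(-4.1), np.float64(2.7)), (np.float64(-4.0), np.float64(2.8)), (np.float64(-3.9), np.float64(2.9)), (np.float64(-3.9), np.float64(3.0)), (np.float64(-3.8), np.float64(3.1))]
5 47.2 [ 36. 300.] [(np.float64(-3.7), np.float64(3.2)), (np.float64(-3.6), np.float64(3.3)), (np.float64(-3.6), np.float64(3.4)), (np.float64(-3.5), np.float64(3.5)), (np.float64(-3.4), np.float64(3.5))]
10 40.5 [ 18. 283.] [(np.float64(-3.3), np.float64(3.6)), (np.float64(-3.2), np.float64(3.7)), (np.float64(-3.1), np.float64(3.8)), (np.float64(-3.1), np.float64(3.8)), (np.float64(-3.0), np.float64(3.9))]
15 33.7 [  2. 264.] [(np.float64(-2.9), np.float64(4.0)), (np.float64(-2.8), np.float64(4.0)), (np.float64(-2.7), np.float64(4.1)), (np.float64(-2.6), np.float64(4.2)), (np.float64(-2.5), np.float64(4.2))]
20 27.0 [-11. 243.] [(np.float64(-2.4), np.float64(4.3)), (np.float64(-2.3), np.float64(4.3)), (np.float64(-2.2), np.float64(4.4)), (np.float64(-2.1), np.float64(4.4)), (np.float64(-2.0), np.float64(4.5))]
25 20.2 [-22. 221.] [(np.float64(-1.9), np.float64(4.5)), (np.float64(-1.8), np.float64(4.6)), (np.float64(-1.6), np.float64(4.6)), (np.float64(-1.5), np.float64(4.7)), (np.float64(-1.4), np.float64(4.7))]
30 13.5 [-30. 198.] [(np.float64(-1.3), np.float64(4.7)), (np.float64(-1.2), np.float64(4.8)), (np.float64(-1.1), np.float64(4.8)), (np.float64(-1.0), np.float64(4.8)), (np.float64(-0.9), np.float64(4.8))]
35 6.7 [-36. 174.] [(np.float64(-0.8), np.float64(4.8)), (np.float64(-0.6), np.float64(4.9)), (np.float64(-0.5), np.float64(4.9)), (np.float64(-0.4), np.float64(4.9)), (np.float64(-0.3), np.float64(4.9))]
```

>>> {"fn": "arm_command", "kwargs": {"motion": [0, 0, 7, 0, 0, 0, 0, 0, 7, 0, 0, 0, 0, -4, 0, 0, 0, 0, 0, -3, 0, 0, 0, 0, 0, 0, 0, 0, 0, 0]}}

```text
time: 8.18
tool_pos: [0.6488, 0.0179, 0.3383]
tool_rot: [[0.099, 0.995, 0.003], [0.995, -0.099, -0.0], [0.0, 0.003, -1.0]]
ft_force: [-0.5, -0.3, 1.3]
opening: 0.0001
grip_force: 0.0
```

>>> {"fn": "arm_command", "kwargs": {"motion": [0, 0, 5, 0, 0, 0, 0, -4, 2.7, 0, 0, 0, 0, -4, 2.8, 0, 0, 0, 0, -4, 2.9, 0, 0, 0, 0, -4, 3, 0, 0, 0]}}

```text
time: 8.6
tool_pos: [0.6348, 0.0193, 0.3222]
tool_rot: [[0.1, 0.995, 0.008], [0.995, -0.1, -0.001], [0.0, 0.008, -1.0]]
ft_force: [3.9, 0.6, 1.6]
opening: 0.0003
grip_force: 2.0
```

Run:
```python
from h import *
st()
```

```text
t 8.6 tcp_u [ 42.4   2.1 322.2] tip_u [ 42.6   2.1 303.2] z [ 0.008  0.    -1.   ] x [0.004 1.    0.   ] F_u [3.8 1.  1.6] q [ 0.03  0.51  0.59  1.64 -0.    1.7 ]
```

>>> {"fn": "arm_command", "kwargs": {"motion": [0, -3.7, 3.1, 0, 0, 0, 0, -3.7, 3.2, 0, 0, 0, 0, -3.6, 3.3, 0, 0, 0, 0, -3.6, 3.4, 0, 0, 0, 0, -3.5, 3.5, 0, 0, 0]}}

```text
time: 9.02
tool_pos: [0.6148, 0.0213, 0.3047]
tool_rot: [[0.099, 0.995, 0.003], [0.995, -0.099, -0.0], [0.0, 0.003, -1.0]]
ft_force: [-0.5, -0.0, 4.6]
opening: -0.0002
grip_force: 1.8
```

>>> {"fn": "arm_command", "kwargs": {"motion": [0, -3.4, 3.5, 0, 0, 0, 0, -3.3, 3.6, 0, 0, 0, 0, -3.2, 3.7, 0, 0, 0, 0, -3.1, 3.8, 0, 0, 0, 0, -3.1, 3.8, 0, 0, 0]}}

```text
time: 9.43
tool_pos: [0.599, 0.0229, 0.2857]
tool_rot: [[0.099, 0.995, 0.002], [0.995, -0.099, -0.0], [-0.0, 0.002, -1.0]]
ft_force: [-0.8, -0.2, 4.0]
opening: -0.0001
grip_force: 1.6
```

Run:
```python
from h import *
st()
```

```text
t 9.43 tcp_u [  6.5   2.3 285.7] tip_u [  6.5   2.3 266.7] z [ 0.002 -0.    -1.   ] x [ 0.004  1.    -0.   ] F_u [-0.8 -0.3  4. ] q [ 0.04  0.43  0.37  1.51 -0.    1.71]
```

>>> {"fn": "arm_command", "kwargs": {"motion": [0, -2.9, 4, 0, 0, 0, 0, -2.8, 4, 0, 0, 0, 0, -2.7, 4.1, 0, 0, 0, 0, -2.6, 4.2, 0, 0, 0, 0, -2.5, 4.2, 0, 0, 0]}}

```text
time: 9.85
tool_pos: [0.5864, 0.0241, 0.265]
tool_rot: [[0.1, 0.995, 0.004], [0.995, -0.1, -0.0], [-0.0, 0.004, -1.0]]
ft_force: [2.1, -1.8, 1.5]
opening: -0.0001
grip_force: 1.2
```

>>> {"fn": "arm_command", "kwargs": {"motion": [0, -2.4, 4.3, 0, 0, 0, 0, -2.3, 4.3, 0, 0, 0, 0, -2.2, 4.4, 0, 0, 0, 0, -2.1, 4.4, 0, 0, 0, 0, -2, 4.5, 0, 0, 0]}}

```text
time: 10.27
tool_pos: [0.5747, 0.0252, 0.2432]
tool_rot: [[0.099, 0.995, 0.002], [0.995, -0.099, -0.0], [-0.0, 0.002, -1.0]]
ft_force: [1.0, -0.4, 3.6]
opening: -0.0
grip_force: 1.3
```

Run:
```python
from h import *
st(); s=snap('scene','s5')
a=cv2.imread('pics/s5.png')[60:305,190:400]; cv2.imwrite('pics/c5.png',cv2.resize(a,None,fx=2.4,fy=2.4,interpolation=cv2.INTER_CUBIC))
```

```text
t 10.27 tcp_u [-17.9   2.3 243.2] tip_u [-17.9   2.3 224.2] z [ 0.002 -0.    -1.   ] x [ 0.004  1.    -0.   ] F_u [ 1.1 -0.3  3.6] q [ 0.04  0.39  0.2   1.38 -0.    1.71]
```

View pics/c5.png

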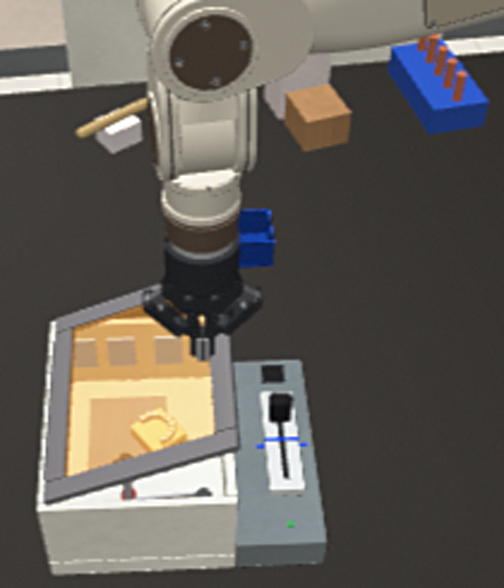

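The lid is about two thirds down, and the fingertip is on its front frame. Continuing.

>>> {"fn": "arm_command", "kwargs": {"motion": [0, -1.8, 4.5, 0, 0, 0, 0, -1.7, 4.6, 0, 0, 0, 0, -1.6, 4.6, 0, 0, 0, 0, -1.5, 4.7, 0, 0, 0, 0, -1.4, 4.7, 0, 0, 0]}}

```text
time: 10.73
tool_pos: [0.5669, 0.026, 0.22]
tool_rot: [[0.099, 0.995, 0.002], [0.995, -0.099, -0.0], [-0.0, 0.002, -1.0]]
ft_force: [-1.6, -0.2, 2.8]
opening: 0.0001
grip_force: 1.2
```

>>> {"fn": "arm_command", "kwargs": {"motion": [0, -1.3, 4.5, 0, 0, 0, 0, -1.2, 4.5, 0, 0, 0, 0, -1.1, 4.5, 0, 0, 0, 0, -1, 4.5, 0, 0, 0, 0, -0.9, 4.5, 0, 0, 0]}}

```text
time: 11.15
tool_pos: [0.5617, 0.0265, 0.1975]
tool_rot: [[0.099, 0.995, 0.003], [0.995, -0.099, -0.0], [-0.0, 0.003, -1.0]]
ft_force: [-0.7, 0.8, 2.9]
opening: 0.0001
grip_force: 1.1
```

Run:
```python
from h import *
st()
```

```text
t 11.15 tcp_u [-31.    2.4 197.5] tip_u [-30.9   2.4 178.5] z [ 0.003 -0.    -1.   ] x [ 0.004  1.    -0.   ] F_u [-0.8  0.8  2.9] q [ 0.05  0.39  0.07  1.25 -0.    1.72]
```

>>> {"fn": "arm_command", "kwargs": {"motion": [0, -0.6, 4.5, 0, 0, 0, 0, -0.6, 4.5, 0, 0, 0, 0, -0.5, 4.5, 0, 0, 0, 0, -0.4, 4, 0, 0, 0, 0, -0.3, 3.5, 0, 0, 0]}}

```text
time: 11.57
tool_pos: [0.5594, 0.0267, 0.1765]
tool_rot: [[0.1, 0.995, 0.002], [0.995, -0.1, -0.0], [-0.0, 0.002, -1.0]]
ft_force: [-1.9, 0.9, 1.5]
opening: -0.0001
grip_force: 1.0
```

>>> {"fn": "arm_command", "kwargs": {"motion": [0, 0, 2, 0, 0, 0, 0, 0, 1.5, 0, 0, 0, 0, 0, 1, 0, 0, 0, 0, 0, 1, 0, 0, 0]}}

```text
time: 11.9
tool_pos: [0.5598, 0.0268, 0.1716]
tool_rot: [[0.099, 0.995, 0.003], [0.995, -0.099, -0.0], [-0.0, 0.003, -1.0]]
ft_force: [-1.9, -0.6, 1.2]
opening: 0.0
grip_force: 1.0
```

>>> {"fn": "arm_command", "kwargs": {"motion": [0, 0, 1, 0, 0, 0, 0, 0, 1, 0, 0, 0, 0, 0, 1, 0, 0, 0, 0, 0, 0, 0, 0, 0]}}

```text
time: 12.23
tool_pos: [0.5597, 0.0268, 0.1684]
tool_rot: [[0.099, 0.995, 0.003], [0.995, -0.099, -0.0], [-0.0, 0.003, -1.0]]
ft_force: [-1.3, 0.4, 0.1]
opening: -0.0
grip_force: 0.1
```

>>> {"fn": "arm_command", "kwargs": {"motion": [0, 0, 0.5, 0, 0, 0, 0, 0, 0.5, 0, 0, 0, 0, 0, 0, 0, 0, 0]}}

```text
time: 12.48
tool_pos: [0.5598, 0.0267, 0.1676]
tool_rot: [[0.1, 0.995, 0.003], [0.995, -0.1, -0.0], [-0.0, 0.003, -1.0]]
ft_force: [-0.0, -0.9, 1.3]
opening: -0.0001
grip_force: 0.5
```

>>> {"fn": "arm_command", "kwargs": {"motion": [0, 0, 1, 0, 0, 0, 0, 0, 1, 0, 0, 0, 0, 0, 0, 0, 0, 0]}}

```text
time: 12.73
tool_pos: [0.5598, 0.0267, 0.167]
tool_rot: [[0.099, 0.995, 0.004], [0.995, -0.099, -0.0], [0.0, 0.004, -1.0]]
ft_force: [-4.0, 0.7, 9.4]
opening: -0.0003
grip_force: 4.3
```

Run:
```python
from h import *
st(); s=snap('scene','s6'); P=tou(cloud(s))*1000
m=(abs(P[...,1])<132)&(P[...,0]>-70)&(P[...,0]<165)&(P[...,2]>142)&(P[...,2]<162);q=P[m]
c=np.linalg.lstsq(np.c_[q[:,:2],np.ones(len(q))],q[:,2],rcond=None)[0]; print(len(q),c,'edge z',c@[-57,0,1],'hinge z',c@[150,0,1])
```

```text
t 12.73 tcp_u [-32.8   2.4 167. ] tip_u [-32.8   2.4 148. ] z [ 0.004  0.    -1.   ] x [0.004 1.    0.   ] F_u [-4.1  0.3  9.4] q [ 0.05  0.4   0.01  1.18 -0.    1.72]
5236 [-2.04394733e-03  9.78366112e-04  1.48591752e+02] edge z 148.70825715429868 hinge z 148.28516005637422
```

The lid is flat and shut (outer face level with the rim stop, press force up to 9 N). Next I'll lift off, turn 90° and grasp the slider.

>>> {"fn": "arm_command", "kwargs": {"motion": [0, 0, -8, 0, 0, 0, 0, 0, -20, 0, 0, 0, 0, 0, -25, 0, 0, 0, 0, 0, -20, 0, 0, 0, 0, 0, 0, 0, 0, 0]}}

```text
time: 13.2
tool_pos: [0.5621, 0.0269, 0.2436]
tool_rot: [[0.099, 0.995, 0.012], [0.995, -0.099, -0.0], [0.001, 0.012, -1.0]]
ft_force: [1.5, -0.2, -0.3]
opening: 0.0002
grip_force: 0.0
```

Run:
```python
from h import *
st()
R=tool(8)@Rz(-180)
a=plan([-117,-30,190],R,14)
plan([-115,-30,103],R,4,a)
```

```text
t 13.2 tcp_u [-30.6   2.8 243.6] tip_u [-30.3   2.8 224.6] z [ 0.012  0.001 -1.   ] x [0.004 1.    0.001] F_u [ 1.5 -0.1 -0.3] q [ 0.05  0.36  0.15  1.35 -0.    1.72]
row [2.9, -7.0, 3.5, -0.0071, -0.0072, -0.1123] x 14
path [[-38.0, 6.0, 240.0], [-52.0, 9.0, 233.0], [-67.0, 9.0, 225.0], [-81.0, 5.0, 217.0], [-94.0, -1.0, 209.0], [-105.0, -11.0, 201.0], [-114.0, -23.0, 193.0]] [-117.  -29.  190.]
row [2.5, -0.1, 21.5, 0.0, -0.0001, -0.0] x 4
path [[-117.0, -30.0, 168.0], [-116.0, -30.0, 146.0], [-116.0, -30.0, 125.0], [-115.0, -30.0, 103.0]] [-115.  -30.  103.]
```

>>> {"fn": "arm_command", "kwargs": {"motion": [2.9, -7, 3.5, -0.0071, -0.0072, -0.1123, 2.9, -7, 3.5, -0.0071, -0.0072, -0.1123, 2.9, -7, 3.5, -0.0071, -0.0072, -0.1123, 2.9, -7, 3.5, -0.0071, -0.0072, -0.1123, 2.9, -7, 3.5, -0.0071, -0.0072, -0.1123], "claw": 60, "newtons": 20}}

```text
time: 13.62
tool_pos: [0.5234, 0.0367, 0.2196]
tool_rot: [[-0.45, 0.892, 0.044], [0.892, 0.451, -0.029], [-0.046, 0.026, -0.999]]
ft_force: [-0.1, -0.4, -0.7]
opening: 0.0609
grip_force: 0.0
```

>>> {"fn": "arm_command", "kwargs": {"motion": [2.9, -7, 3.5, -0.0071, -0.0072, -0.1123, 2.9, -7, 3.5, -0.0071, -0.0072, -0.1123, 2.9, -7, 3.5, -0.0071, -0.0072, -0.1123, 2.9, -7, 3.5, -0.0071, -0.0072, -0.1123, 2.9, -7, 3.5, -0.0071, -0.0072, -0.1123]}}

```text
time: 14.03
tool_pos: [0.4886, 0.0251, 0.2004]
tool_rot: [[-0.853, 0.514, 0.094], [0.513, 0.858, -0.031], [-0.096, 0.021, -0.995]]
ft_force: [0.2, -0.6, -0.1]
opening: 0.0654
grip_force: 0.0
```

>>> {"fn": "arm_command", "kwargs": {"motion": [2.9, -7, 3.5, -0.0071, -0.0072, -0.1123, 2.9, -7, 3.5, -0.0071, -0.0072, -0.1123, 2.9, -7, 3.5, -0.0071, -0.0072, -0.1123, 2.9, -7, 3.5, -0.0071, -0.0072, -0.1123, 0, 0, 0, 0, 0, 0]}}

```text
time: 14.45
tool_pos: [0.468, 0.0022, 0.1842]
tool_rot: [[-0.987, 0.095, 0.127], [0.094, 0.995, -0.014], [-0.128, -0.002, -0.992]]
ft_force: [0.9, 0.7, -0.1]
opening: 0.0656
grip_force: 0.0
```

Run:
```python
from h import *
st()
R=tool(8)@Rz(-180)
plan([-115,-30,103],R,5)
s=snap('scene','s7'); P=tou(cloud(s))*1000
m=(abs(P[...,1])<132)&(P[...,0]>-70)&(P[...,0]<165)&(P[...,2]>142)&(P[...,2]<170);q=P[m]
c=np.linalg.lstsq(np.c_[q[:,:2],np.ones(len(q))],q[:,2],rcond=None)[0]; print(len(q),'edge z',c@[-57,0,1],'hinge z',c@[150,0,1])
```

```text
t 14.45 tcp_u [-121.9  -30.8  184.2] tip_u [-119.5  -30.8  165.3] z [ 0.128 -0.002 -0.992] x [-0.992 -0.001 -0.128] F_u [ 0.8  0.8 -0.1] q [ 0.01  0.13 -0.32  0.99 -0.02  0.11]
row [0.8, 0.2, 16.3, -0.0004, -0.0023, 0.0002] x 5
path [[-121.0, -31.0, 168.0], [-119.0, -30.0, 152.0], [-118.0, -30.0, 135.0], [-117.0, -30.0, 119.0], [-115.0, -30.0, 103.0]] [-115.  -30.  103.]
6087 edge z 148.66602965085792 hinge z 148.2998704560463
```

>>> {"fn": "arm_command", "kwargs": {"motion": [0.8, 0.2, 16.3, 0, -0.0023, 0, 0.8, 0.2, 16.3, 0, -0.0023, 0, 0.8, 0.2, 16.3, 0, -0.0023, 0, 0.8, 0.2, 16.3, 0, -0.0023, 0, 0.8, 0.2, 16.3, 0, -0.0023, 0]}}

```text
time: 14.92
tool_pos: [0.4778, 0.0037, 0.1037]
tool_rot: [[-0.985, 0.099, 0.142], [0.098, 0.995, -0.015], [-0.143, -0.001, -0.99]]
ft_force: [0.5, -0.1, 0.2]
opening: 0.0652
grip_force: 0.0
```

>>> {"fn": "arm_command", "kwargs": {"motion": [0, 0, 0, 0, 0, 0, 0, 0, 0, 0, 0, 0, 0, 0, 0, 0, 0, 0, 0, 0, 0, 0, 0, 0, 0, 0, 0, 0, 0, 0], "claw": 220}}

```text
time: 15.33
tool_pos: [0.4779, 0.0033, 0.1054]
tool_rot: [[-0.985, 0.096, 0.143], [0.095, 0.995, -0.015], [-0.144, -0.001, -0.99]]
ft_force: [-0.0, 0.4, 0.6]
opening: 0.0194
grip_force: 22.7
```

Run:
```python
from h import *
st(); print(robot.get_state()['opening'])
plan([-115,2.8,103],tool(8)@Rz(-180),5)
```

```text
t 15.33 tcp_u [-112.1  -28.8  105.4] tip_u [-109.4  -28.8   86.6] z [ 0.144 -0.001 -0.99 ] x [-0.99   0.    -0.144] F_u [-0.1  0.4  0.6] q [ 0.02  0.22 -0.44  0.76 -0.02  0.11]
0.019420243910193993
row [0.6, 6.3, 0.4, -0.0002, 0.001, -0.0001] x 5
path [[-113.0, -22.0, 105.0], [-113.0, -16.0, 104.0], [-114.0, -10.0, 104.0], [-114.0, -4.0, 103.0], [-115.0, 3.0, 103.0]] [-115.    3.  103.]
```

>>> {"fn": "arm_command", "kwargs": {"motion": [0, 6.5, 0, 0, 0, 0, 0, 6.5, 0, 0, 0, 0, 0, 6.5, 0, 0, 0, 0, 0, 6.5, 0, 0, 0, 0, 0, 5, 0, 0, 0, 0]}}

```text
time: 15.75
tool_pos: [0.481, 0.035, 0.1054]
tool_rot: [[-0.985, 0.096, 0.144], [0.095, 0.995, -0.015], [-0.144, -0.001, -0.99]]
ft_force: [-0.3, -1.2, 5.9]
opening: 0.0191
grip_force: 23.4
```

>>> {"fn": "arm_command", "kwargs": {"motion": [0, 0, 0, 0, 0, 0, 0, 0, 0, 0, 0, 0]}}

```text
time: 15.92
tool_pos: [0.4811, 0.0357, 0.1054]
tool_rot: [[-0.985, 0.095, 0.144], [0.094, 0.996, -0.013], [-0.144, 0.001, -0.99]]
ft_force: [-0.0, 1.0, 5.5]
opening: 0.0194
grip_force: 23.3
```

Run:
```python
from h import *
st(); snap('top','t8');snap('scene','s8')
def crop(n,x,y,w,h,k):
    a=cv2.imread(f'pics/{n}.png')[y:y+h,x:x+w]; return cv2.resize(a,None,fx=k,fy=k,interpolation=cv2.INTER_CUBIC)
cv2.imwrite('pics/c8.png',np.hstack([crop('top0',235,235,60,60,6),crop('t8',235,235,60,60,6)]))
```

```text
t 15.92 tcp_u [-112.1    3.8  105.4] tip_u [-109.3    3.8   86.6] z [ 0.144  0.001 -0.99 ] x [-0.99  -0.001 -0.144] F_u [-0.1  1.   5.5] q [ 0.09  0.23 -0.43  0.77 -0.03  0.18]
```

>>> {"fn": "arm_command", "kwargs": {"motion": [0, 0, 0, 0, 0, 0, 0, 0, 0, 0, 0, 0, 0, 0, 0, 0, 0, 0, 0, 0, 0, 0, 0, 0, 0, 0, 0, 0, 0, 0], "claw": 60}}

```text
time: 16.43
tool_pos: [0.4795, 0.0342, 0.1038]
tool_rot: [[-0.986, 0.096, 0.14], [0.095, 0.995, -0.015], [-0.141, -0.001, -0.99]]
ft_force: [0.3, -0.1, -0.3]
opening: 0.0655
grip_force: 0.0
```

>>> {"fn": "arm_command", "kwargs": {"motion": [0, 0, -15, 0, 0, 0, 0, 0, -20, 0, 0, 0, 0, 0, -20, 0, 0, 0, 0, 0, -20, 0, 0, 0, 0, 0, -15, 0, 0, 0]}}

```text
time: 16.85
tool_pos: [0.4672, 0.0355, 0.1946]
tool_rot: [[-0.985, 0.096, 0.142], [0.095, 0.995, -0.015], [-0.142, -0.001, -0.99]]
ft_force: [0.1, -0.5, -0.5]
opening: 0.0653
grip_force: 0.0
```

>>> {"fn": "arm_command", "kwargs": {"motion": [25, 0, 0, 0, 0, 0, 25, 0, 0, 0, 0, 0, 25, 0, 0, 0, 0, 0, 25, 0, 0, 0, 0, 0, 25, 0, 0, 0, 0, 0]}}

```text
time: 17.27
tool_pos: [0.3426, 0.0472, 0.1751]
tool_rot: [[-0.985, 0.096, 0.14], [0.095, 0.995, -0.015], [-0.141, -0.001, -0.99]]
ft_force: [-0.3, -0.6, 0.4]
opening: 0.0654
grip_force: 0.0
```

Run:
```python
from h import *
st(); v,u=np.mgrid[:420,:560]
for n,f in(('top','t9'),('scene','s9')):
    s=snap(n,f); P=tou(cloud(s))*1000
    g=(abs(P[...,2]-104)<6)&(abs(P[...,0]+115)<22)&(abs(P[...,1])<60); q=P[g]
    print(n,g.sum(),np.median(q,0).round(1) if g.any() else 0,np.percentile(q,[3,97],0).round(1) if g.any() else 0)
    f_=s['frame'].astype(int);R,G,B=[f_[...,i] for i in range(3)]
    b=(B>R+35)&(B>G+35)&(abs(P[...,2]-56)<15)&(abs(P[...,0]+115)<36)&(abs(P[...,1])<25)
    print('blue',b.sum(),np.median(P[b],0).round(1) if b.any() else 0)
def crop(n,x,y,w,h,k):
    a=cv2.imread(f'pics/{n}.png')[y:y+h,x:x+w]; return cv2.resize(a,None,fx=k,fy=k,interpolation=cv2.INTER_CUBIC)
cv2.imwrite('pics/c9.png',np.hstack([crop('t9',245,235,60,50,6),crop('s9',280,205,60,50,6)]))
```

```text
t 17.27 tcp_u [-251.1    1.9  175.1] tip_u [-248.4    1.9  156.3] z [ 0.141 -0.001 -0.99 ] x [-0.99   0.    -0.141] F_u [-0.3 -0.6  0.4] q [ 0.17 -0.12 -0.6   0.96 -0.04  0.26]
top 70 [-114.3    3.7  103.5] [[-127.1   -6.3   98.6]
 [-102.1   12.1  108.7]]
blue 23 [-131.6    2.4   51.5]
scene 58 [-115.7    7.9  103.1] [[-128.1   -2.2   99.1]
 [-104.2   15.9  108. ]]
blue 27 [-98.3   2.8  51.9]
```

View pics/c9.png

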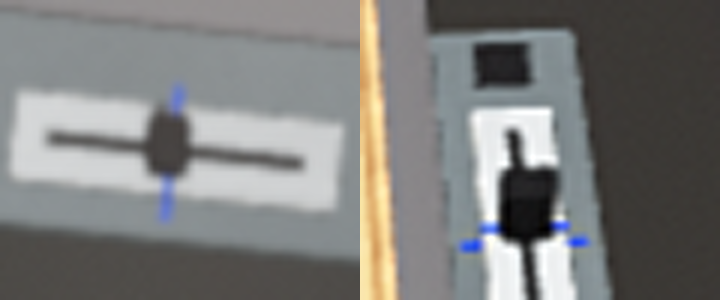

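The grip is on the mark to within about 1–2 mm, and the lid is shut. One sub-pixel check before handing in.

Run:
```python
from h import *
def ray(s,u,v,z):
    K=s['intrinsics'];d=np.array([(u-K[0,2])/K[0,0],-(v-K[1,2])/K[1,1],-1])@np.array(s['orientation']).T
    c=np.array(s['xyz']); return tou(c+d*(z-c[2])/d[2])*1000
s=load('t9'); f=s['frame'].astype(float); b=np.clip(f[...,2]-f[...,:2].max(-1)-15,0,None)
for v in range(246,275):
    w=b[v,255:290]; 
    if w.sum()>40: u=(w*np.arange(255,290)).sum()/w.sum(); print('blue',v,round(u,2),ray(s,u,v,.05).round(1))
g=f.mean(-1)
for v in range(254,266):
    r=g[v,260:286]; h=(r.max()+r.min())/2; k=np.where(r<h)[0]
    if len(k)==0 or k[0]==0 or k[-1]==len(r)-1: continue
    l=k[0]-(h-r[k[0]])/(r[k[0]-1]-r[k[0]])+260; q=k[-1]+(h-r[k[-1]])/(r[k[-1]+1]-r[k[-1]])+260
    print('grip',v,round(l,2),round(q,2),'+y edge@104',ray(s,l,v,.104).round(1),'-y@104',ray(s,q,v,.104).round(1)[1],'-y@64',ray(s,q,v,.064).round(1)[1])
```

```text
blue 249 274.29 [-82.6   2.5  50. ]
blue 250 274.25 [-85.4   2.4  50. ]
blue 251 274.12 [-88.3   2.4  50. ]
blue 252 273.95 [-91.1   2.6  50. ]
blue 253 273.81 [-93.9   2.7  50. ]
blue 264 272.44 [-124.7    3.2   50. ]
blue 265 272.47 [-127.5    2.8   50. ]
blue 266 272.42 [-130.3    2.7   50. ]
blue 267 272.28 [-133.     2.8   50. ]
blue 268 272.28 [-135.8    2.5   50. ]
blue 269 272.19 [-138.6    2.4   50. ]
blue 270 272.09 [-141.3    2.4   50. ]
blue 271 272.01 [-144.1    2.3   50. ]
grip 254 269.49 275.69 +y edge@104 [-104.1   12.   104. ] -y@104 -4.5 -y@64 -3.3
grip 255 269.23 276.04 +y edge@104 [-106.9   12.4  104. ] -y@104 -5.7 -y@64 -4.5
grip 256 269.02 276.28 +y edge@104 [-109.6   12.7  104. ] -y@104 -6.6 -y@64 -5.4
grip 257 268.77 276.27 +y edge@104 [-112.3   13.1  104. ] -y@104 -6.9 -y@64 -5.7
grip 259 260.82 276.97 +y edge@104 [-119.8   33.6  104. ] -y@104 -9.3 -y@64 -8.2
grip 260 267.88 285.0 +y edge@104 [-120.6   14.6  104. ] -y@104 -31.0 -y@64 -30.4
grip 262 268.91 275.93 +y edge@104 [-125.6   11.2  104. ] -y@104 -7.4 -y@64 -6.2
grip 263 269.23 275.58 +y edge@104 [-128.2   10.1  104. ] -y@104 -6.8 -y@64 -5.6
grip 264 269.95 275.17 +y edge@104 [-130.6    7.9  104. ] -y@104 -6.0 -y@64 -4.7
grip 265 271.26 274.26 +y edge@104 [-132.9    4.1  104. ] -y@104 -3.8 -y@64 -2.6
```

```bash
python3 -c "
from h import *
print(robot.sign_off())"
```

```text
the job is handed in; nothing more can be done
None
```

The stay is broken, the lid is fully shut, and the slider sits on the blue mark to within about 0.5 mm by the top camera; I handed the job in at about 17 s, and no contact with the dental model or the things on the bench was seen.

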